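# Start the tap timers in cooking order

## Task

Each of the three identical tap timers stands in front of the ingredient it times. Start them in cooking order by lightly pressing each white start cap more than halfway down with the fingertips, where it stays: first the garlic's timer, then the tomato tin's, then the corked jar's. Do not grip, lift or shove the timers, and leave the ingredients and the bowl where they are.

Things in the scene. Friction and masses are not known exactly. Their poses are not given: they have to be found in the camera images.
- timer_garlic: the tap timer standing in front (on the robot's side) of the garlic: a loose round steel puck 76 mm across, its housing 28 mm high, on a rubber foot, 0.45 kg, with a round white start cap 44 mm across standing 20 mm proud in the middle of its top. All three timers look the same. Origin: centre of the underside, on the table; z up; the small black display faces -x
- top_garlic (a point): centre of the top face of the start cap of the garlic's timer (48 mm above the table while the cap is up); it goes down with the cap. Pressed, the cap first gives about 3 mm springily (1.2 N/mm), then moves on down and stays; let go, it rises again by those 3 to 4 mm only. It can go down 18 mm in all, softly up to about 9 N, then is rigid; over 20 N is too hard
- start_garlic (a joint): how far the start cap of the garlic's timer stays down when let go, in m: 0 is up (not started), beyond 0.005 it counts as started, 0.010 is the end. It needs about 3.2 N, rising to 4.2 N, and stays where it is left. Pressing the cap's top 12 mm down leaves this at about 0.008
- timer_tin: the tap timer standing in front (on the robot's side) of the tin: a loose round steel puck 76 mm across, its housing 28 mm high, on a rubber foot, 0.45 kg, with a round white start cap 44 mm across standing 20 mm proud in the middle of its top. All three timers look the same. Origin: centre of the underside, on the table; z up; the small black display faces -x
- top_tin (a point): centre of the top face of the start cap of the tin's timer (48 mm above the table while the cap is up); it goes down with the cap. Pressed, the cap first gives about 3 mm springily (1.2 N/mm), then moves on down and stays; let go, it rises again by those 3 to 4 mm only. It can go down 18 mm in all, softly up to about 9 N, then is rigid; over 20 N is too hard
- start_tin (a joint): how far the start cap of the tin's timer stays down when let go, in m: 0 is up (not started), beyond 0.005 it counts as started, 0.010 is the end. It needs about 3.2 N, rising to 4.2 N, and stays where it is left. Pressing the cap's top 12 mm down leaves this at about 0.008
- timer_jar: the tap timer standing in front (on the robot's side) of the jar: a loose round steel puck 76 mm across, its housing 28 mm high, on a rubber foot, 0.45 kg, with a round white start cap 44 mm across standing 20 mm proud in the middle of its top. All three timers look the same. Origin: centre of the underside, on the table; z up; the small black display faces -x
- top_jar (a point): centre of the top face of the start cap of the jar's timer (48 mm above the table while the cap is up); it goes down with the cap. Pressed, the cap first gives about 3 mm springily (1.2 N/mm), then moves on down and stays; let go, it rises again by those 3 to 4 mm only. It can go down 18 mm in all, softly up to about 9 N, then is rigid; over 20 N is too hard
- start_jar (a joint): how far the start cap of the jar's timer stays down when let go, in m: 0 is up (not started), beyond 0.005 it counts as started, 0.010 is the end. It needs about 3.2 N, rising to 4.2 N, and stays where it is left. Pressing the cap's top 12 mm down leaves this at about 0.008
- garlic: a garlic bulb, about 60 mm wide and 59 mm high, 42 g, standing loose on the table about 100 mm beyond its timer (centre to centre, on the side away from the robot). Origin: centre of the underside; z up. To be left alone
- tin: a short tomato tin, 75 mm across and 58 mm high, 255 g, standing loose on the table about 100 mm beyond its timer (centre to centre, on the side away from the robot). Origin: centre of the underside; z up. To be left alone
- jar: a little pale jar with a cork stopper, 43 mm across and 75 mm high (cork top included), 190 g, standing loose on the table about 100 mm beyond its timer (centre to centre, on the side away from the robot). Origin: centre of the underside; z up. To be left alone
- small_bowl: small white bowl, 100 mm across, 46 mm high, empty, loose near the front of the table. Origin: centre of the underside. To be left alone
There are look-alikes about, which are no part of the job. What is shaped like the timer_garlic but green is not meant.

How it is judged:
On the way, in this order (a step that is already met when the one before it is completed fails the run):
1. the garlic's timer is started, the other two not (value of joint start_garlic above 0.005 m and value of joint each of start_tin, start_jar below 0.005 m), for 0.1 s.
2. the tomato tin's timer is started next, the jar's not (value of joint each of start_garlic, start_tin above 0.005 m and value of joint start_jar below 0.005 m), for 0.1 s.
3. the corked jar's timer is started last (value of joint each of start_garlic, start_tin, start_jar above 0.005 m), for 0.1 s.
At the end, for the whole second after the job is handed in: All three start caps are down (each came to stay more than 5 mm down, out of 10 mm, and is still more than 4 mm down), the timers stand flat within 25 mm of where they stood, and the ingredients and bowl rest within 20 mm of where they stood (all of step 3 and distance of each of garlic, tin, jar, small_bowl from where it was at the start of the episode below 0.02 m and distance of each of timer_garlic, timer_tin, timer_jar from where it was at the start of the episode below 0.025 m and angle between each of timer_garlic, timer_tin, timer_jar's own z axis and vertical below 0.1 rad and linear speed of each of garlic, tin, jar, small_bowl, timer_garlic, timer_tin, timer_jar below 0.02 m/s); the robot touches nothing.
It fails at once if the tin's timer is pressed before the garlic's is started (value of joint start_tin above 0.003 m and value of joint start_garlic below 0.005 m).
It fails at once if the jar's timer is pressed before the tin's is started (value of joint start_jar above 0.003 m and value of joint start_tin below 0.005 m).
It fails at once if a timer is pressed or pushed harder than 20 N (contact force between any of the arm, the fingers and timer_garlic above 20 N or contact force between any of the arm, the fingers and timer_tin above 20 N or contact force between any of the arm, the fingers and timer_jar above 20 N).
It fails at once if a timer is lifted (10 mm), tipped, or shoved more than 25 mm (height (world z) of any of timer_garlic, timer_tin, timer_jar above 0.01 m or angle between any of timer_garlic, timer_tin, timer_jar's own z axis and vertical above 0.25 rad or distance of any of timer_garlic, timer_tin, timer_jar from where it was at the start of the episode above 0.025 m).
It fails at once if an ingredient or the bowl is moved more than 20 mm (distance of any of garlic, tin, jar, small_bowl from where it was at the start of the episode above 0.02 m).
It also fails if it takes over 64 s, if anything falls off the work surface, if the arm or the gripper's body presses on something with over 40 N, if the wrist force passes 120 N, or if a joint passes its speed limit or range.

## Robot

A 6-joint arm with a two-finger parallel gripper is mounted at the origin on a cart in front of the work surface, level with it; the furniture and walls round the work are solid. World frame = base frame: x ahead of the robot, y to its left, z up, the work surface at z = 0. Lengths are in m, angles in rad, forces in N, time in s.
With the tool pointing down it reaches from about 0.25 to 0.8 m from the base axis. Payload 8.5 kg.
Tool frame: the origin (TCP) lies at the very end of the fingers, on their centre line; the grasp point (between the pads) lies 19 mm behind it; z points along the fingers, y is the line along which they close (so a half turn about z gives the same grasp; the last joint's range is limited). The gripper opens to 85 mm and grips with 20 to 120 N. Pads are 22 mm wide; open, the fingers measure 114 mm over their backs; the gripper's body (76 mm by 85 mm) begins 54 mm behind the grasp point. The pads swing forward as they close: fully open they stand 13 mm farther back than shut.
Start: joints at [1.188, 0.238, -0.013, 1.319, 0, 1.571], TCP at [0.196, 0.487, 0.231] pointing down, gripper open.
Joint ranges: [-2.66, 2.66], [-1.03, 1.9], [-1.14, 1.46], [-1.82, 2.27], [-1.45, 1.34], [-3.14, 3.14]. Speed limits (rad/s): [2.22, 2.22, 2.79, 3.14, 3.14, 3.14].

## Interface

Orientations are given as a unit quaternion [x, y, z, w].
In Python, from plant import robot gives the robot as it stands.
- The arm moves only by the tool servo_tool, never from a script. Its argument "moves" is a list of rows, each a list of 5 numbers: the finger opening in cm, from 0 to 8.54, then the shift along the tool's x, y, z in cm, then the turn about the tool's z in degrees. A call has 1 to 5 rows; each row is the pose to reach, as a shift and turn from the pose commanded when the call began, along the tool's axes at that moment; what a row does not reach only later rows make up. A row lasts 1/8 s, in which the tool goes at most 62.5 mm and 10.7 degrees, less where a joint would pass 70% of its speed; a pose out of reach is approached as far as the arm can. A call with a gripper value outside its range is refused whole. The fingers move at their own pace and stop on an object; "force" is the grip in N (left out, the last holds). Time passes only in rows, so rows that repeat a pose let the fingers close. It gives the time, the measured TCP pose, the force, the opening and the grip force at its end, in the units of the state.
- robot.get_state(): the state, without advancing time (a new reading comes with each control period).
- robot.read_camera(name): name is "side" or "top" or "wrist"; returns a dict with "frame" (420x560x3 uint8, red, green, blue), "intrinsics" (3x3 intrinsics, pixels), "R" (3x3) and "t" (3): a world point X has camera coordinates R X + t; the wrist camera has in their place "T_tool_cam" (4x4, takes a point from camera to tool coordinates, whose origin is the TCP and whose axes are the flange's). Camera axes: x right, y down, z forward; pixel columns grow to the right and rows downward; lengths in m; the calibration is good to about 2 mm. A picture is of the moment at which its call begins: read the wrist's pose just before it. There is no depth.
- robot.close_job(): hands the job in; it is judged then, once.
Trained networks look in a picture, given as the dict that the camera call returned (one of the last four; its "shot" number tells which), for a name from the list of things; names that differ only in an ending like _2 or _b are one class to them, and where a whole thing is asked for, a point or a joint stands for the part that bears it (a point fixed in the world has none). Each returns a list of dicts, best first, with "confidence" (0 to 1); they miss things now and then, are a little off and sometimes report something else, mostly with a low value. They report only what shows in the picture. A call takes as long as a camera call. They do not tell look-alikes from the thing itself.
- robot.masks_of(picture, name): "region" (420x560 bool, what is visible of it) and "extent" ([left, top, right, bottom] in pixels, round what is visible of it).
The state is a dict: "t": time; "joint_pos": joint angles; "dq": joint speeds; "effort": joint torques, N m; "tool_pos": TCP position; "orientation": TCP orientation; "ft_force": force on the tool from outside, world axes, zero at the start; "moment": the same for the moment, N m; "finger_gap": opening from 0.0 (shut) to 1.0 (fully open); "gripper_force": force on a finger pad.
Only numpy, scipy, OpenCV 4.12 (cv2) and the standard library are available. Lean on these libraries where they do the work, as an engineer would, in place of code of your own. Each camera call takes 0.05 s, during which the arm holds its last target. There are 200 camera calls.

## Working session

There is one attempt and no reset: what is moved stays moved. The work goes in short steps, Python scripts to look and compute and a tool call to move; the robot and the scene stay as the last step left them, time stands still between calls to the robot, and variables do not carry over. Pictures are saved under pics/ and viewed, at most 10 in all, crops included, and the job is handed in when it is done.

Besides the shell and the picture viewer there is one more tool, called after "Emit:" by a JSON object that holds its "api" and its "payload". servo_tool: Moves the arm, as the interface text tells. Its arguments: {"type":"object","properties":{"moves":{"type":"array"},"force":{"type":"number"}},"required":["moves"]}

```bash
mkdir -p pics
cat > h.py <<'E'
import numpy as np, cv2
from plant import robot
def pix2plane(c,u,v,z):
    K=np.array(c["intrinsics"]);R=np.array(c["R"]);t=np.array(c["t"])
    d=R.T@np.linalg.solve(K,[u,v,1.]);o=-R.T@t
    return o+d*(z-o[2])/d[2]
def proj(c,X):
    p=np.array(c["intrinsics"])@(np.array(c["R"])@np.array(X)+np.array(c["t"]));return p[:2]/p[2]
E
python3 - <<'E'
from h import *
s=robot.get_state();print(s["tool_pos"],s["orientation"],s["t"],s["ft_force"],s["finger_gap"])
for n in("top","side"):
    c=robot.read_camera(n);cv2.imwrite(f"pics/{n}0.png",c["frame"][:,:,::-1])
    for name,z in(("timer_garlic",.028),("top_garlic",.048),("garlic",.03),("tin",.058),("jar",.075),("small_bowl",.046)):
        for m in robot.masks_of(c,name):
            e=m["extent"];u,v=(e[0]+e[2])/2,(e[1]+e[3])/2
            print(n,name,round(m["confidence"],2),np.round(e),np.round(pix2plane(c,u,v,z),3))
E
```

```text
[0.19594633 0.48660086 0.23066325] [ 1.90239049e-01  9.81737519e-01 -7.28932299e-04 -1.27062573e-04] 0.0 [-1.07495651  0.05399304 -0.13497917] 0.9996037900292849
top timer_garlic 0.71 [185. 216. 216. 250.] [0.453 0.399 0.028]
top timer_garlic 0.64 [232. 139. 260. 174.] [0.654 0.291 0.028]
top top_garlic 0.59 [190. 224. 210. 244.] [0.448 0.396 0.048]
top top_garlic 0.58 [238. 147. 254. 163.] [0.653 0.291 0.048]
top tin 0.6 [333. 144. 363. 178.] [0.644 0.031 0.058]
top jar 0.77 [272. 188. 289. 205.] [0.544 0.2   0.075]
top small_bowl 0.69 [222. 251. 266. 296.] [0.354 0.283 0.046]
side timer_garlic 0.8 [241. 184. 272. 206.] [0.451 0.385 0.028]
side timer_garlic 0.75 [331. 200. 366. 227.] [0.653 0.262 0.028]
side timer_garlic 0.71 [346. 243. 392. 290.] [0.645 0.019 0.028]
side top_garlic 0.56 [341. 200. 358. 212.] [0.653 0.256 0.048]
side top_garlic 0.47 [247. 186. 265. 196.] [0.45  0.361 0.048]
side garlic 0.89 [287. 181. 313. 206.] [0.558 0.389 0.03 ]
side tin 0.58 [348. 240. 390. 292.] [ 0.631 -0.032  0.058]
side jar 0.94 [293. 206. 316. 241.] [0.539 0.106 0.075]
side jar 0.47 [348. 242. 392. 288.] [ 0.625 -0.059  0.075]
side jar 0.25 [286. 184. 313. 204.] [0.544 0.266 0.075]
side small_bowl 0.8 [194. 198. 234. 227.] [0.358 0.239 0.046]
side small_bowl 0.18 [305. 251. 326. 272.] [0.547 0.011 0.046]
```

View pics/top0.png

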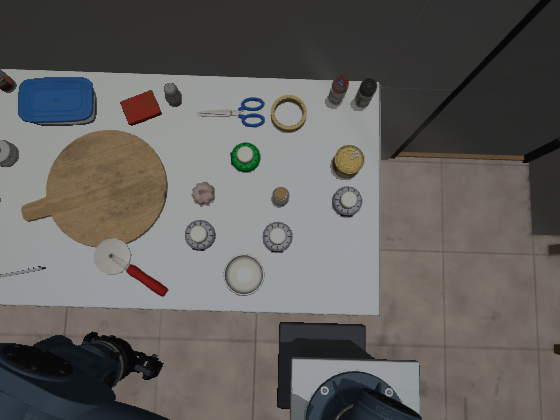

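View pics/side0.png

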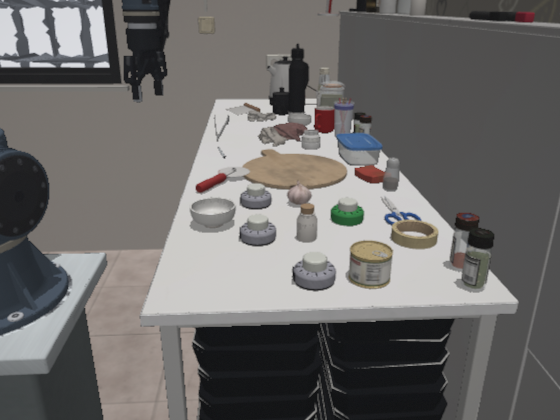

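The top view shows four puck shapes: steel at (200,235) in front of the garlic (204,193), steel at (277,236) in front of the jar (280,196), and steel at (347,201) in front of the tin (348,160). The fourth, at (245,156), is the green look-alike and isn't wanted. The bowl is at (244,275). The side view agrees: garlic's timer (256,196), jar's (258,230), tin's (315,270), green (347,212).

Next I'll measure the white caps and check them in one close crop.

Run:
```python
from h import *
T=robot.read_camera("top");S=robot.read_camera("side")
def caps(c,seeds,r):
    g=c["frame"].astype(int); out=[]
    hsv=cv2.cvtColor(c["frame"],cv2.COLOR_RGB2HSV)
    for (u,v) in seeds:
        a=cv2.cvtColor(c["frame"][v-r:v+r+1,u-r:u+r+1],cv2.COLOR_RGB2GRAY)
        th,b=cv2.threshold(a,0,255,cv2.THRESH_OTSU)
        n,l,st,ce=cv2.connectedComponentsWithStats(b,connectivity=4)
        k=l[r,r]; out.append((ce[k]+[u-r,v-r],st[k],th))
    return out
seeds=[(199,235),(348,201),(278,236)]
for (p,st,th),nm in zip(caps(T,seeds,13),("garlic","tin","jar")):
    print(nm,p.round(1),st,th,pix2plane(T,*p,.048).round(4),"reproj side",proj(S,pix2plane(T,*p,.048)).round(1))
for nm,(u,v),z in (("garlic",(204,193),.059),("tin",(348,160),.058),("jar",(280.5,196.5),.075)): print(nm,pix2plane(T,u,v,z).round(3))
A=cv2.resize(T["frame"][140:260,170:380],None,fx=3.8,fy=3.8,interpolation=cv2.INTER_CUBIC)[:,:,::-1]
cv2.imwrite("pics/crop.png",A)
s=robot.get_state()
from scipy.spatial.transform import Rotation as Ro
print(Ro.from_quat(s["orientation"]).as_matrix().round(3)); print(robot.read_camera("wrist")["T_tool_cam"])
```

```text
garlic [197.7 233.3] [  4   4  16  16 204] 123.0 [0.4502 0.4019 0.048 ] reproj side [255.9 185.2]
tin [348.  197.3] [  1   0  24  19 279] 110.0 [0.5521 0.03   0.048 ] reproj side [316.7 255.3]
jar [276.3 234.5] [  0   1  25  22 321] 112.0 [0.4529 0.2074 0.048 ] reproj side [258.5 216.7]
garlic [0.55  0.39  0.059]
tin [0.646 0.032 0.058]
jar [0.544 0.2   0.075]
[[-0.928  0.374 -0.   ]
 [ 0.374  0.928 -0.   ]
 [-0.    -0.    -1.   ]]
[[ 3.24400997e-04 -9.55239533e-01 -2.95833279e-01  7.46644600e-02]
 [ 9.99999946e-01  2.94427251e-04  1.45867394e-04 -8.49104993e-04]
 [-5.22369218e-05 -2.95833310e-01  9.55239577e-01 -1.43167035e-01]
 [ 0.00000000e+00  0.00000000e+00  0.00000000e+00  1.00000000e+00]]
```

View pics/crop.png

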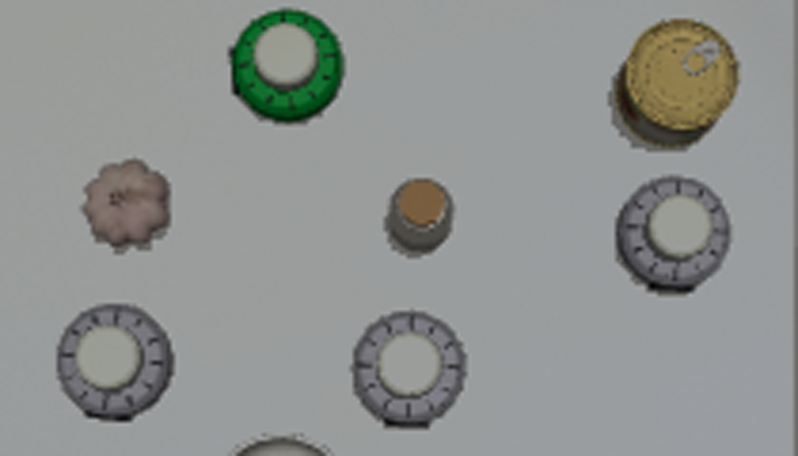

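The crop shows the three steel timers with their displays facing the robot. In crop pixels the caps are at (108,357) for the garlic, (410,363) for the jar and (680,225) for the tin; the green one at (287,53) is excluded. The world positions come to garlic (0.4495,0.4005), tin (0.548,0.029) and jar (0.450,0.203). Each is about 100 mm in front of its ingredient, as expected. Now I'll shut the fingers and move above the garlic's timer.

Emit:
{"api": "servo_tool", "payload": {"moves": [[0,-5.4,0.3,1.5,0],[0,-10.7,0.6,3,0],[0,-16,0.9,5,0],[0,-21.4,1.2,7,0],[0,-26.7,1.5,9,0]], "force": 20}}

```text
t: 1.48
tool_pos: [0.4511, 0.4004, 0.1407]
orientation: [0.19, 0.982, 0.0, 0.0]
ft_force: [-0.8, 0.5, 0.3]
finger_gap: -0.001
gripper_force: 0.0
```

Emit:
{"api": "servo_tool", "payload": {"moves": [[0,0,0,0,0],[0,0,0,0,0],[0,0,0,0,0]]}}

```text
t: 1.85
tool_pos: [0.4485, 0.4018, 0.142]
orientation: [0.19, 0.982, 0.0, 0.0]
ft_force: [0.5, 0.6, 0.0]
finger_gap: -0.001
gripper_force: 0.0
```

```bash
cat >> h.py <<'E'
from scipy.spatial.transform import Rotation as Ro
def wristcaps(save=None,z=.048):
    s=robot.get_state();c=robot.read_camera("wrist");M=np.array(c["T_tool_cam"])
    Rw=Ro.from_quat(s["orientation"]).as_matrix();p=np.array(s["tool_pos"])
    Rc=(Rw@M[:3,:3]).T; c2=dict(intrinsics=c["intrinsics"],R=Rc,t=-Rc@(p+Rw@M[:3,3]))
    print("tcp",p.round(4),"F",np.round(s["ft_force"],2),"gap",round(s["finger_gap"],3))
    for m in robot.masks_of(c,"top_garlic"):
        e=m["extent"];print("cap",round(m["confidence"],2),np.round(e),pix2plane(c2,(e[0]+e[2])/2,(e[1]+e[3])/2,z).round(4))
    print("tcp px",proj(c2,p).round(0))
    if save: cv2.imwrite(save,c["frame"][:,:,::-1])
    return c,c2,p,Rw
def go(p,Rw,X): print("tool shift cm",(Rw.T@(np.array(X)-p)*100).round(2))
E
python3 - <<'E'
from h import *
c,c2,p,Rw=wristcaps("pics/w1.png"); go(p,Rw,[.4495,.4005,.06])
E
```

```text
tcp [0.4485 0.4018 0.142 ] F [0.52 0.61 0.01] gap -0.001
cap 0.79 [255. 171. 315. 235.] [0.4462 0.4031 0.048 ]
tcp px [285. 270.]
tool shift cm [-0.14 -0.09  8.2 ]
```

View pics/w1.png

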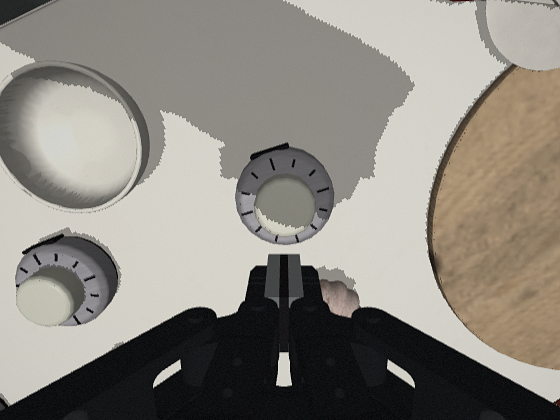

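The wrist view shows the shut fingertips ending near (285,258) and the steel timer's cap at (286,207), which puts it about 2 mm from directly under the TCP. The jar's timer is at lower left, (45,300). I'll descend and press.

Emit:
{"api": "servo_tool", "payload": {"moves": [[0,0,0,3,0],[0,0,0,6,0],[0,0,0,8,0],[0,0,0,8.4,0],[0,0,0,8.4,0]]}}

```text
t: 2.58
tool_pos: [0.4492, 0.4016, 0.0579]
orientation: [0.19, 0.982, 0.0, 0.0]
ft_force: [-0.2, -0.1, 0.2]
finger_gap: -0.0
gripper_force: 0.0
```

Emit:
{"api": "servo_tool", "payload": {"moves": [[0,0,0,0.5,0],[0,0,0,1,0],[0,0,0,1.3,0],[0,0,0,1.6,0],[0,0,0,1.6,0]]}}

```text
t: 3.2
tool_pos: [0.4496, 0.4014, 0.0413]
orientation: [0.19, 0.982, 0.0, 0.0]
ft_force: [-0.2, 1.0, 3.3]
finger_gap: -0.002
gripper_force: 1.5
```

Emit:
{"api": "servo_tool", "payload": {"moves": [[0,0,0,0.2,0],[0,0,0,0.4,0],[0,0,0,0.6,0],[0,0,0,0.6,0]]}}

```text
t: 3.7
tool_pos: [0.4496, 0.4013, 0.0352]
orientation: [0.19, 0.982, 0.0, 0.0]
ft_force: [0.7, 1.0, 3.4]
finger_gap: -0.003
gripper_force: 1.8
```

The cap is 12.8 mm down at 3.4 N. I'll lift off, look, and then move to the tin's timer.

Emit:
{"api": "servo_tool", "payload": {"moves": [[0,0,0,-1,0],[0,0,0,-4,0],[0,0,0,-8,0],[0,0,0,-10.5,0],[0,0,0,-10.5,0]]}}

```text
t: 4.32
tool_pos: [0.4498, 0.4015, 0.1425]
orientation: [0.19, 0.982, 0.001, 0.001]
ft_force: [-0.9, -0.1, -0.5]
finger_gap: -0.001
gripper_force: 0.0
```

Run:
```python
from h import *
c,c2,p,Rw=wristcaps("pics/w2.png",.039); go(p,Rw,[.548,.029,.14])
```

```text
tcp [0.4498 0.4015 0.1425] F [-0.89 -0.13 -0.49] gap -0.001
cap 0.58 [255. 167. 312. 232.] [0.4477 0.4018 0.039 ]
tcp px [285. 270.]
tool shift cm [-23.02 -30.88   0.21]
```

View pics/w2.png

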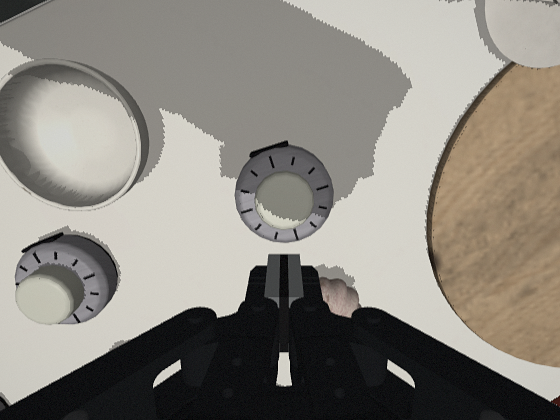

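The garlic timer's cap, now at (284,200), sits visibly lower and its ring of housing is even. The timer hasn't moved. Moving on to the tin's timer.

Emit:
{"api": "servo_tool", "payload": {"moves": [[0,-3.3,-4.4,0,0],[0,-6.6,-8.8,0,0],[0,-9.9,-13.2,0,0],[0,-13.2,-17.6,0,0],[0,-16.5,-22,0,0]]}}

```text
t: 5.05
tool_pos: [0.5195, 0.1335, 0.139]
orientation: [0.19, 0.982, -0.001, -0.001]
ft_force: [0.5, 0.0, 1.0]
finger_gap: -0.004
gripper_force: 0.0
```

Run:
```python
from h import *
c,c2,p,Rw=wristcaps(); print(Rw.round(3));go(p,Rw,[.548,.029,.14])
```

```text
tcp [0.5195 0.1335 0.139 ] F [0.51 0.04 0.98] gap -0.004
cap 0.57 [510. 259. 560. 321.] [0.6466 0.2801 0.048 ]
tcp px [285. 270.]
[[-0.928  0.373 -0.002]
 [ 0.373  0.928 -0.001]
 [ 0.002 -0.002 -1.   ]]
tool shift cm [-6.55 -8.63 -0.1 ]
```

Emit:
{"api": "servo_tool", "payload": {"moves": [[0,-3.3,-4.3,0,0],[0,-6.5,-8.7,0,0],[0,-6.5,-8.7,0,0],[0,-6.5,-8.7,0,0]]}}

```text
t: 5.65
tool_pos: [0.5472, 0.0308, 0.1394]
orientation: [0.19, 0.982, -0.0, -0.001]
ft_force: [-1.5, -0.2, -0.2]
finger_gap: 0.001
gripper_force: 0.0
```

Run:
```python
from h import *
c,c2,p,Rw=wristcaps("pics/w3.png"); go(p,Rw,[.548,.029,.058])
```

```text
tcp [0.5472 0.0308 0.1394] F [-1.54 -0.25 -0.2 ] gap 0.001
tcp px [285. 270.]
tool shift cm [-0.16 -0.13  8.14]
```

View pics/w3.png

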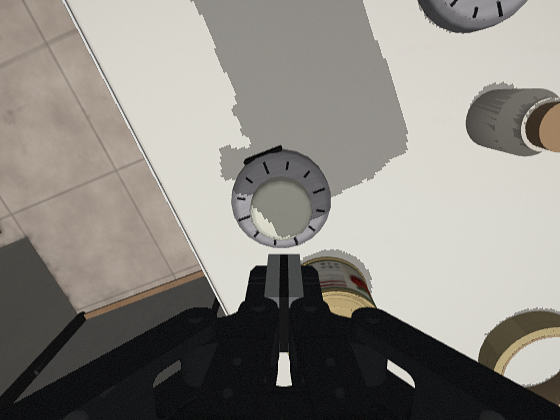

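The tin timer's cap is at (281,209), almost the same spot in the view as the garlic's, with the tin behind it at (340,285). I'll shift 2 mm in -y, descend and press.

Emit:
{"api": "servo_tool", "payload": {"moves": [[0,0,-0.2,3,0],[0,0,-0.2,6,0],[0,0,-0.2,7.7,0],[0,0,-0.2,8.1,0],[0,0,-0.2,8.1,0]]}}

```text
t: 6.38
tool_pos: [0.5473, 0.0294, 0.0596]
orientation: [0.19, 0.982, -0.0, -0.0]
ft_force: [-0.3, 0.0, 0.0]
finger_gap: -0.002
gripper_force: 0.0
```

Emit:
{"api": "servo_tool", "payload": {"moves": [[0,0,0,0.5,0],[0,0,0,1,0],[0,0,0,1.3,0],[0,0,0,1.6,0],[0,0,0,1.6,0]]}}

```text
t: 7.0
tool_pos: [0.5473, 0.0286, 0.0433]
orientation: [0.19, 0.982, -0.0, 0.0]
ft_force: [-0.2, 0.5, 2.5]
finger_gap: -0.003
gripper_force: 1.4
```

Emit:
{"api": "servo_tool", "payload": {"moves": [[0,0,0,0.2,0],[0,0,0,0.4,0],[0,0,0,0.6,0],[0,0,0,0.8,0],[0,0,0,0.8,0]]}}

```text
t: 7.62
tool_pos: [0.5473, 0.0286, 0.0352]
orientation: [0.19, 0.982, -0.0, -0.0]
ft_force: [0.0, 0.6, 3.7]
finger_gap: -0.0
gripper_force: 1.8
```

Emit:
{"api": "servo_tool", "payload": {"moves": [[0,0,0,-1,0],[0,0,0,-4,0],[0,0,0,-8,0],[0,0,0,-10.5,0],[0,0,0,-10.5,0]]}}

```text
t: 8.25
tool_pos: [0.5485, 0.0286, 0.1426]
orientation: [0.19, 0.982, 0.0, 0.002]
ft_force: [0.2, 1.1, 0.2]
finger_gap: 0.004
gripper_force: 0.0
```

Run:
```python
from h import *
c,c2,p,Rw=wristcaps("pics/w4.png",.039); go(p,Rw,[.450,.204,.14])
```

```text
tcp [0.5485 0.0286 0.1426] F [0.15 1.1  0.18] gap 0.004
tcp px [285. 270.]
tool shift cm [15.69 12.59  0.22]
```

View pics/w4.png

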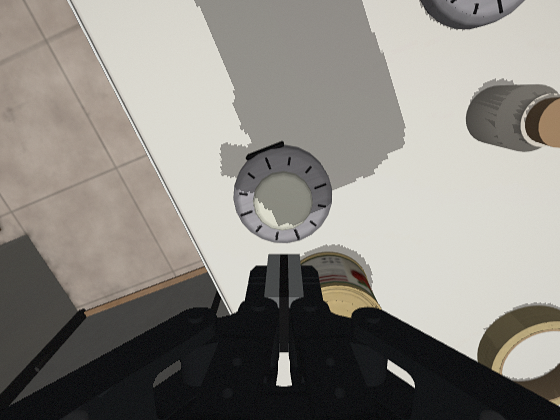

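The tin timer's cap at (283,200) is down and the timer hasn't moved. On to the jar's timer.

Emit:
{"api": "servo_tool", "payload": {"moves": [[0,4,3.2,0,0],[0,8,6.4,0,0],[0,12,9.6,0,0],[0,15.7,12.6,0,0],[0,15.7,12.6,0,0]]}}

```text
t: 8.98
tool_pos: [0.4465, 0.206, 0.1391]
orientation: [0.188, 0.982, -0.001, -0.001]
ft_force: [0.4, 0.2, -0.1]
finger_gap: 0.004
gripper_force: 0.0
```

Emit:
{"api": "servo_tool", "payload": {"moves": [[0,0,0,0,0],[0,0,0,0,0]]}}

```text
t: 9.22
tool_pos: [0.449, 0.2032, 0.1398]
orientation: [0.191, 0.982, -0.0, -0.0]
ft_force: [-0.3, 0.3, 0.3]
finger_gap: -0.001
gripper_force: 0.0
```

Run:
```python
from h import *
c,c2,p,Rw=wristcaps("pics/w5.png"); go(p,Rw,[.450,.204,.058])
```

```text
tcp [0.449  0.2032 0.1398] F [-0.32  0.26  0.3 ] gap -0.001
cap 0.74 [528.  60. 559. 130.] [0.4409 0.3804 0.048 ]
cap 0.46 [473. 360. 502. 374.] [0.6321 0.3028 0.048 ]
tcp px [285. 270.]
tool shift cm [-0.07  0.12  8.18]
```

View pics/w5.png

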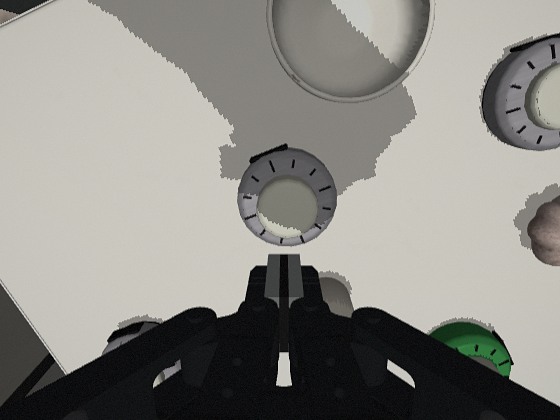

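The jar timer's cap is at (289,208) under the fingers, with the jar behind at (337,290). I'll shift 2 mm in +y and press. The bowl at (350,40) is well clear.

Emit:
{"api": "servo_tool", "payload": {"moves": [[0,0,0.2,3,0],[0,0,0.2,6,0],[0,0,0.2,7.8,0],[0,0,0.2,8.2,0],[0,0,0.2,8.2,0]]}}

```text
t: 9.95
tool_pos: [0.4498, 0.2057, 0.0586]
orientation: [0.191, 0.982, -0.0, 0.0]
ft_force: [-0.3, 0.1, 0.0]
finger_gap: 0.002
gripper_force: 0.0
```

Emit:
{"api": "servo_tool", "payload": {"moves": [[0,0,0,0.5,0],[0,0,0,1,0],[0,0,0,1.3,0],[0,0,0,1.6,0],[0,0,0,1.6,0]]}}

```text
t: 10.58
tool_pos: [0.4497, 0.206, 0.0423]
orientation: [0.19, 0.982, 0.0, 0.0]
ft_force: [0.6, -0.2, 3.0]
finger_gap: -0.001
gripper_force: 1.4
```

Emit:
{"api": "servo_tool", "payload": {"moves": [[0,0,0,0.2,0],[0,0,0,0.4,0],[0,0,0,0.6,0],[0,0,0,0.7,0],[0,0,0,0.7,0]]}}

```text
t: 11.2
tool_pos: [0.4496, 0.2061, 0.0353]
orientation: [0.19, 0.982, 0.0, 0.0]
ft_force: [0.4, -0.7, 4.0]
finger_gap: 0.004
gripper_force: 1.8
```

Emit:
{"api": "servo_tool", "payload": {"moves": [[0,0,0,-1,0],[0,0,0,-4,0],[0,0,0,-8,0],[0,0,0,-12,0],[0,0,0,-12,0]]}}

```text
t: 11.82
tool_pos: [0.4507, 0.2066, 0.1584]
orientation: [0.19, 0.982, 0.001, 0.002]
ft_force: [-0.6, -0.6, -0.9]
finger_gap: 0.002
gripper_force: 0.0
```

Run:
```python
from h import *
wristcaps(); c=robot.read_camera("side");cv2.imwrite("pics/side1.png",cv2.resize(c["frame"][150:310,180:420],None,fx=3.3,fy=3.3)[:,:,::-1])
```

```text
tcp [0.4507 0.2066 0.1584] F [-0.61 -0.64 -0.89] gap 0.002
cap 0.77 [447. 342. 489. 366.] [0.6367 0.3002 0.048 ]
cap 0.58 [504.  59. 560. 131.] [0.4452 0.3891 0.048 ]
cap 0.27 [260.   4. 415. 101.] [0.3711 0.2762 0.048 ]
tcp px [285. 270.]
```

View pics/side1.png

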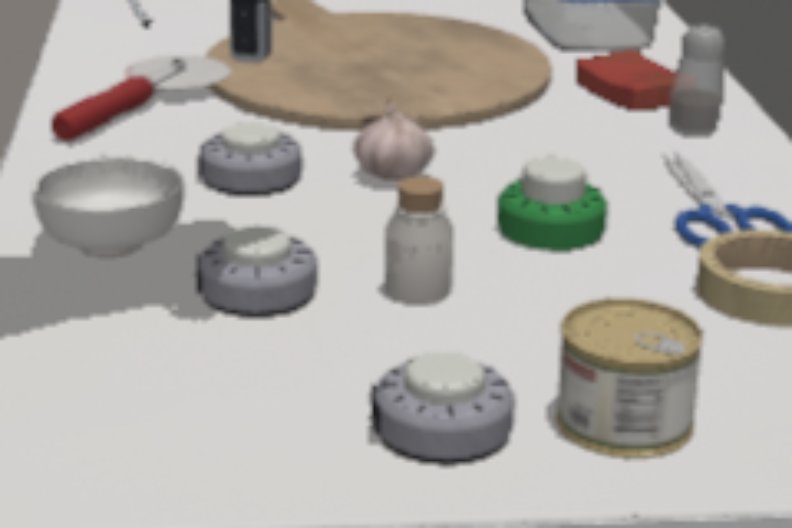

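All three steel timers have low caps, at crop (250,135), (257,243) and (445,375). The green one at (553,178) is still up, and everything else is where it was, so I'm handing in.

```bash
python3 -c "
from plant import robot
print(robot.close_job())"
```

```text
the job is handed in; nothing more can be done
None
```

I pressed the garlic, tin and jar timers in that order, each about 13 mm down with 3.4–4.0 N read at the end of each press; the last picture shows all three caps down and nothing visibly displaced. The job is handed in, but no verdict came back.

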